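# Clear the specimen box and hold the magnifier over it

### The arm

A 6-joint arm with a two-finger parallel gripper is mounted at the origin on the work surface. World frame = base frame: x ahead of the robot, y to its left, z up, the work surface at z = 0. Lengths are in m, angles in rad, forces in N, time in s.
With the tool pointing down it reaches from about 0.275 to 0.75 m from the base axis. Payload 10.2 kg.
Tool frame: the origin (TCP) lies midway between the tips of the shut fingers; the grasp point (between the pads) lies 19 mm behind it (env.hold_point_z is the distance from the TCP to the grasp point, in m); x points along the fingers, z is the direction in which the jaws open and shut, and the axes are right-handed (so a half turn about x gives the same grasp; the last joint's range is limited). The gripper opens to 85 mm and grips with 20 to 120 N. Pads are 22 mm wide; open, the fingers measure 114 mm over their backs; the gripper's body (76 mm by 85 mm) begins 54 mm behind the grasp point. The pads swing forward as they close: fully open they stand 13 mm farther back than shut.
Start: joints at [-0.223, 0.313, 1.498, -0, 1.331, -0.223], TCP at [0.525, -0, 0.208] pointing down, gripper open.
Joint ranges: [-2.94, 2.94], [-0.97, 2.17], [0.19, 2.56], [-1.23, 4.37], [0.02, 3.11], [-2.88, 2.88]. Speed limits (rad/s): [2.39, 2.39, 3.01, 3.14, 3.14, 3.14].

### API

Orientations are given as a unit quaternion [x, y, z, w].
In Python, from bench import env, kinematics, monitor, eyes, job gives the robot as it stands. The module is installed in compiled form; this text tells all that it offers. Calls block until the motion is done:
- env.reach(position, orientation): joint-space move of the TCP to a pose.
- env.movel(position, velocity=0.15, frame=None, guard=None): straight line of the TCP; frame=None keeps the orientation; velocity is the mean speed in m/s. With guard (N) it stops when the force on the tool has changed by that much, and returns True; else False.
- env.set_joints(angles): joint-space move.
- env.release() and env.close_gripper(effort=None): open the fingers fully, or close them until they stop; effort is the grip in N (None keeps the last).
- env.hold(seconds).
- kinematics.ik(position, orientation): joint angles nearest the present ones, or None.
- monitor.sense(): the state.
- eyes.grab_frame(name): name is "scene" or "side" or "wrist"; returns a dict with "frame" (420x560x3 uint8, red, green, blue), "mtx" (3x3 intrinsics, pixels), "view" (4x4, takes a point from world to camera coordinates). Camera axes: x right, y down, z forward; pixel columns grow to the right and rows downward; lengths in m; the calibration is good to about 2 mm. A picture is of the moment at which its call begins. There is no depth.
A pose or a line that the arm cannot do raises env.MotionError and nothing moves.
- job.hand_in(): hands the job in, once; it reports no verdict.
The state is a dict: "clock": time; "joints": joint angles; "qvel": joint speeds; "joint_efforts": joint torques, N m; "position": TCP position; "ee_rot": TCP orientation; "contact_force": force on the tool from outside, world axes, zero at the start; "ft_torque": the same for the moment, N m; "finger_gap": opening from 0.0 (shut) to 1.0 (fully open).
Only numpy, scipy, OpenCV 4.12 (cv2) and the standard library are available. Lean on these libraries where they do the work, as an engineer would, in place of code of your own. Each camera call takes 0.05 s, during which the arm holds its last target.

### The job

The dusting brush is lying on the glass of the specimen box: first lay it, without dropping it, lengthwise and flat in the empty wide compartment of the instrument tray and let go of it. Then pick up the hand magnifier, carry it over the top of the vial rack without touching the rack, and finish still holding it level about 2 cm above the glass, lens centred on the specimen window and squared up with the box (handle along the box's long direction, either way), touching neither the box nor anything else. Leave everything else where it is.

Things in the scene. Friction and masses are not known exactly. Their poses are not given: they have to be found in the camera images.
- window_mid (a point): Centre of the glass top of the specimen box, level with the top, 30 mm above the bench. The box is a black-framed block 140 mm (its x) x 100 mm (its y) x 30 mm high with a flat clear window (92 x 68 mm) over a beetle on white; it is fixed to the bench. Axes: x along its long side, y along its short side, z up.
- specimen_box: The same specimen box; origin at the centre of its underside, axes as for window_mid.
- brush_mid (a point): Centre of the dusting brush (half-way along, half-way up), which lies flat across the short side of the specimen box, on its glass, at the start. 160 mm long, 12 mm thick, about 30 g, rigid. x points along it to the dark bristles, z up. From x = -80 to +18 mm: wooden handle 14 mm wide (grip it there, e.g. at x = -15 mm, the centre of mass is at the middle of the brush); then a steel ferrule 24 mm wide and the bristles 26 mm wide.
- brush: The same brush; origin at the middle of its underside, axes as for brush_mid.
- brush_slot (a point): Centre of the floor of the empty wide compartment of the white instrument tray (teal floor). The compartment is 195 mm long (x) by 80 mm wide (y); its floor is 4 mm above the bench and its walls (5 mm thick) rise to 18 mm above the bench. z up. The narrow compartment next to it on the -y side is occupied by the spatula.
- tray: The instrument tray, 205 mm (x) x 145 mm (y) x 18 mm high, fixed to the bench; origin at the centre of its underside.
- magnifier_grip (a point): Best grip point of the hand magnifier, in the middle of the height of its orange handle. The handle is 100 mm long, 18 mm wide, 18 mm high; this point is 25 mm from the handle's middle towards the lens. x points along the handle to the lens, z up. It lies flat on the bench at the start; mass about 0.12 kg, centre of mass within 10 mm of this point.
- lens_mid (a point): Centre of the magnifier's rectangular lens, 80 mm further along x than magnifier_grip and 6 mm above the magnifier's flat underside (magnifier_grip is 9 mm above that underside). The black frame round the lens is 90 mm (x) x 66 mm (y) x 12 mm thick. Axes as for magnifier_grip.
- magnifier: The same magnifier; origin in the middle of the handle's length, on the underside.
- rack_top (a point): Centre of the top of the yellow vial rack, level with the vial caps, 100 mm above the bench. The rack is 220 mm long (x) and 60 mm wide (y), stands between the magnifier and the box, and is fixed to the bench.
- vial_rack: The same vial rack with its 12 capped vials; origin at the centre of its underside.
- spatula_mid (a point): Middle of the steel spatula (160 mm long, up to 18 mm wide) that lies in the narrow compartment of the tray. To be left alone.
- reagent_bottle: Clear bottle with a blue cap, 64 mm across, 150 mm high; origin at the centre of its underside. Bystander.
- sample_jar: Amber jar with a white lid, 54 mm across, 80 mm high; origin at the centre of its underside. Bystander.
- white_pot: White pot with a red lid, 60 mm across, 60 mm high; origin at the centre of its underside. Bystander.
- tweezers: Steel tweezers lying on the bench beyond the vial rack, 120 mm long, 6 mm high; origin at the middle of the underside. Bystander.
- slide_box: Green slide box, 100 x 80 x 35 mm; origin at the centre of its underside. Bystander.
Not all that is in view belongs to the job. What is shaped like the magnifier but blue, purple or yellow is not meant.

How it is judged:
On the way, in this order (a step that is already met when the one before it is completed fails the run):
1. the brush lies flat and lengthwise in the wide compartment, let go (x of brush_mid in the frame of brush_slot between -0.03 and 0.03 m and y of brush_mid in the frame of brush_slot between -0.034 and 0.034 m and z of brush_mid in the frame of brush_slot below 0.012 m and angle between brush_mid's own z axis and vertical below 0.12 rad and angle between the x axis of brush_mid and the x axis of brush_slot, either way round below 0.4 rad and contact force between brush and the fingers below 0.05 N and linear speed of brush below 0.03 m/s), for 0.2 s.
2. the magnifier, held in the gripper, passes over the top of the vial rack (y of lens_mid in the frame of rack_top between -0.05 and 0.05 m and x of lens_mid in the frame of rack_top between -0.2 and 0.2 m and z of lens_mid in the frame of rack_top above 0.006 m and contact force between magnifier and the fingers above 0.5 N).
At the end, for the whole second after the job is handed in: Brush flat, still and released in the wide compartment. Magnifier held by the fingers, still, touching nothing else: lens within 12 mm of the window centre, frame underside 8 to 34 mm above the glass, level within 8 degrees, handle within 8.5 degrees of the box's long direction (all of step 1 and horizontal distance between lens_mid and window_mid below 0.012 m and z of lens_mid in the frame of window_mid between 0.014 and 0.04 m and angle between lens_mid's own z axis and vertical below 0.14 rad and angle between the x axis of lens_mid and the x axis of window_mid, either way round below 0.15 rad and contact force between magnifier and the fingers above 0.5 N and contact force between magnifier and specimen_box below 0.05 N and contact force between magnifier and tray below 0.05 N and contact force between magnifier and vial_rack below 0.05 N and contact force between magnifier and brush below 0.05 N and contact force between magnifier and reagent_bottle below 0.05 N and contact force between magnifier and sample_jar below 0.05 N and contact force between magnifier and white_pot below 0.05 N and contact force between magnifier and tweezers below 0.05 N and contact force between magnifier and slide_box below 0.05 N and linear speed of magnifier below 0.03 m/s); the arm keeps its last pose, push and grip.
It fails at once if the brush is dropped over the tray from more than about 3 cm (x of brush_mid in the frame of tray between -0.11 and 0.11 m and y of brush_mid in the frame of tray between -0.08 and 0.08 m and z of brush_mid in the frame of tray above 0.045 m and contact force between brush and the fingers below 0.02 N and contact force between brush and specimen_box below 0.02 N).
It fails at once if the magnifier or the robot touches the vial rack (contact force between any of magnifier, the arm, the fingers and vial_rack above 0.5 N).
It fails at once if the magnifier is pressed on the specimen box (contact force between magnifier and specimen_box above 1 N).
It fails at once if a bystander (bottle, jar, pot, tweezers, slide box, spatula) is moved by more than 2 cm (distance of any of reagent_bottle, sample_jar, white_pot, tweezers, slide_box, spatula_mid from where it was at the start of the episode above 0.02 m).
It also fails if it takes over 58 s, if anything falls off the work surface, if the arm or the gripper's body presses on something with over 40 N, if the wrist force passes 120 N, or if a joint passes its speed limit or range.

## Working session

There is one attempt and no reset: what is moved stays moved. The work goes in short steps, each a Python script; the robot and the scene stay as the last script left them, time stands still between calls to the robot, and variables do not carry over. Pictures are saved under pics/ and viewed, and the job is handed in when it is done.

```bash
mkdir -p pics; python3 - <<'E'
from bench import env, kinematics, monitor, eyes, job
import cv2,numpy as np
np.set_printoptions(precision=4,suppress=True)
for n in ["scene","side","wrist"]:
    f=eyes.grab_frame(n); cv2.imwrite(f"pics/{n}0.png",f["frame"][:,:,::-1]); print(n,f["mtx"].tolist(),f["view"])
s=monitor.sense(); print(s, env.hold_point_z)
E
```

```text
scene [[445.1174000598339, 0.0, 276.1028660634672], [0.0, 445.1174000598339, 207.6200124596825], [0.0, 0.0, 1.0]] [[-0.8329  0.5532  0.0163  0.4145]
 [ 0.4223  0.6544 -0.6273 -0.2091]
 [-0.3577 -0.5155 -0.7786  1.4619]
 [ 0.      0.      0.      1.    ]]
side [[510.31415753462267, 0.0, 277.4832513587873], [0.0, 510.31415753462267, 209.70210708705577], [0.0, 0.0, 1.0]] [[ 0.8467 -0.5317  0.0199 -0.4125]
 [-0.3516 -0.5871 -0.7292  0.2985]
 [ 0.3993  0.6104 -0.6841  1.2144]
 [ 0.      0.      0.      1.    ]]
wrist [[295.99773260744263, 0.0, 277.87837545309935], [0.0, 295.99773260744263, 203.32992631144387], [0.0, 0.0, 1.0]] [[ 1.     -0.0011 -0.0012 -0.5237]
 [-0.0007 -0.9561  0.2931 -0.038 ]
 [-0.0015 -0.2931 -0.9561  0.3806]
 [ 0.      0.      0.      1.    ]]
{'clock': 0.15, 'joints': array([-0.2234,  0.3133,  1.4983, -0.    ,  1.331 , -0.2234]), 'qvel': array([-0.0016, -0.004 , -0.003 ,  0.0005,  0.0007,  0.0005]), 'joint_efforts': array([  0.0018, -41.2369, -25.9797,  -0.0002,   0.0032,  -0.    ]), 'position': array([0.5248, 0.    , 0.2076]), 'ee_rot': array([0.0001, 0.7075, 0.0001, 0.7068]), 'contact_force': array([ 0.2029,  0.4686, -0.3979]), 'ft_torque': array([-0.0033, -0.0235, -0.0487]), 'finger_gap': 1.0010372403410506} 0.0187
```

View pics/scene0.png

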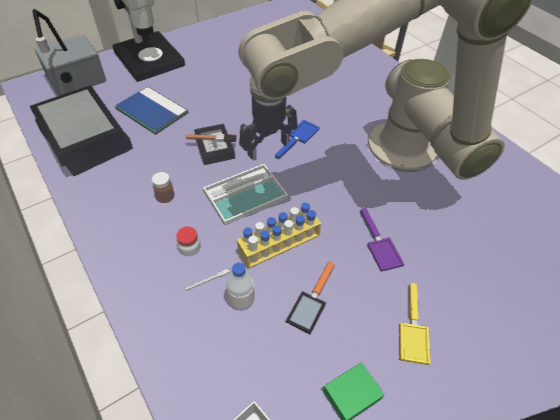

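View pics/side0.png

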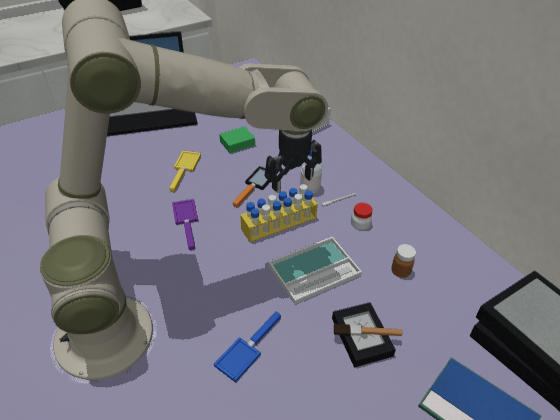

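View pics/wrist0.png

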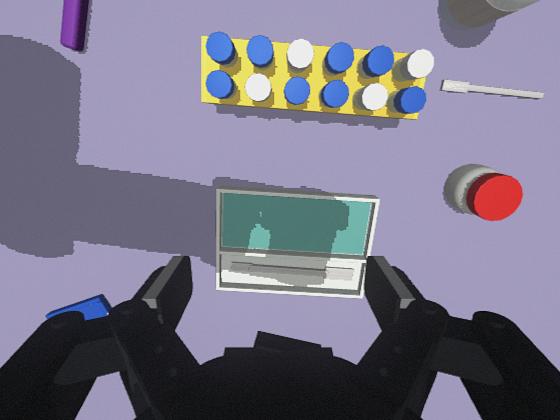

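The scene view shows the magnifier candidates: orange at (312,295), blue (297,138), purple (382,240) and yellow (414,325). Only the orange-handled one, beyond the yellow rack at (280,235), fits. The box with the brush is at (214,143) and the tray at (246,193). I'll measure roughly first, then take a closer look from above.

```bash
cat > h.py <<'E'
from bench import env, kinematics, monitor, eyes, job
import cv2,numpy as np
from scipy.spatial.transform import Rotation as R
np.set_printoptions(precision=4,suppress=True)
def unproj(f,px,z):
    px=np.atleast_2d(np.array(px,float)); V=f["view"]; Rm=V[:3,:3]; c=-Rm.T@V[:3,3]
    d=(np.linalg.inv(f["mtx"])@np.c_[px,np.ones(len(px))].T).T@Rm
    return c+d*((z-c[2])/d[:,2])[:,None]
def proj(f,P):
    P=np.atleast_2d(P); q=P@f["view"][:3,:3].T+f["view"][:3,3]; q=q@f["mtx"].T; return q[:,:2]/q[:,2:]
def down(a):  # jaw axis (tool z) at angle a in the xy plane, tool x down
    x=np.array([0,0,-1.]); z=np.array([np.cos(a),np.sin(a),0]); y=np.cross(z,x)
    return R.from_matrix(np.c_[x,y,z]).as_quat()
E
python3 - <<'E'
from h import *
print(R.from_quat([0.0001, 0.7075, 0.0001, 0.7068]).as_matrix())
f=eyes.grab_frame("scene"); g=eyes.grab_frame("side")
print("box",unproj(f,[214,143],.03),unproj(g,[363,333],.03))
print("brush ends",unproj(f,[[188,136],[236,139]],.036),unproj(g,[[401,332],[335,328]],.036))
print("mag lens/handle",unproj(f,[[308,312],[325,278]],.01),unproj(g,[[259,178],[244,194]],.01))
print("tray",unproj(f,[246,193],.018)); print("rack",unproj(f,[280,232],.1)); print('bottle',unproj(f,[238,270],.15))
for n,fr,(x,y,w,h) in [("s",f,(270,240,90,110)),("b",f,(170,100,100,80))]:
    cv2.imwrite(f"pics/c_{n}.png",cv2.resize(fr["frame"][y:y+h,x:x+w,::-1],None,fx=5,fy=5,interpolation=cv2.INTER_CUBIC))
E
```

```text
[[-0.001   0.      1.    ]
 [ 0.0003  1.      0.    ]
 [-1.      0.0003 -0.001 ]]
box [[ 0.5305 -0.3062  0.03  ]] [[ 0.5158 -0.3308  0.03  ]]
brush ends [[ 0.5871 -0.3731  0.036 ]
 [ 0.4657 -0.279   0.036 ]] [[ 0.5906 -0.3778  0.036 ]
 [ 0.4649 -0.2883  0.036 ]]
mag lens/handle [[0.6155 0.3158 0.01  ]
 [0.5241 0.264  0.01  ]] [[0.6083 0.3048 0.01  ]
 [0.529  0.2619 0.01  ]]
tray [[ 0.5485 -0.0822  0.018 ]]
rack [[0.5778 0.1352 0.1   ]]
bottle [[0.7338 0.1995 0.15  ]]
```

```bash
python3 - <<'E'
from h import *
a=np.deg2rad(53)
for k in (a,a-np.pi): print(kinematics.ik([.525,-.32,.22],down(k)))
env.reach([.525,-.32,.22],down(a))
f=eyes.grab_frame("wrist"); np.savez("w1.npz",**f); cv2.imwrite("pics/w1.png",f["frame"][:,:,::-1]); print(monitor.sense()["clock"])
E
```

```text
[-0.7377  0.5086  1.1816  0.      1.4514 -1.6627]
[-0.7377  0.5086  1.1816 -0.      1.4514  1.4789]
1.5917
```

View pics/w1.png

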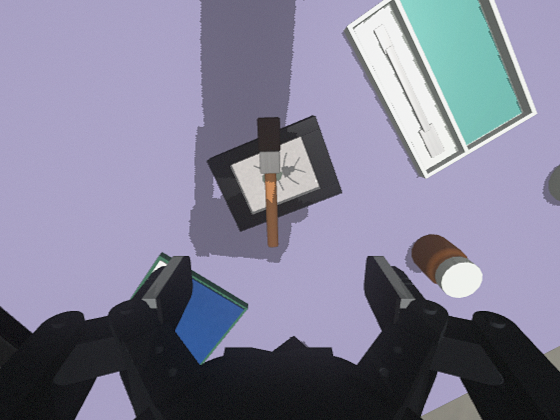

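View pics/c_s.png

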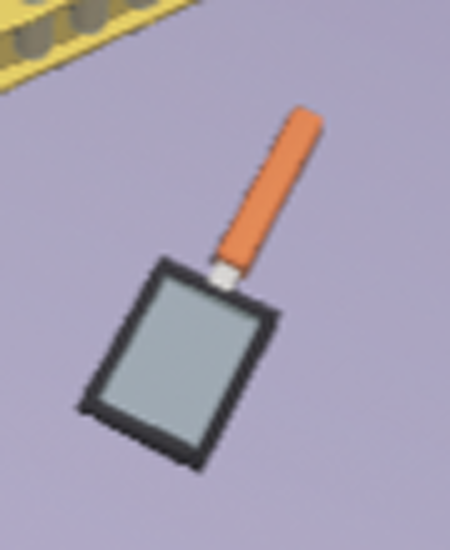

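The wrist view shows the box frame, about (207-342, 116-230), with the brush across it from (269,118) to (273,246). The tray is at upper right. The scene crop confirms the orange handle with the black-framed lens. Enlarging the wrist crops for accurate pixels.

```bash
python3 - <<'E'
import numpy as np,cv2
im=np.load("w1.npz")["frame"][:,:,::-1]
cv2.imwrite("pics/w1b.png",cv2.resize(im[105:255,200:350],None,fx=4,fy=4,interpolation=cv2.INTER_CUBIC))
cv2.imwrite("pics/w1t.png",cv2.resize(im[0:190,340:550],None,fx=3,fy=3,interpolation=cv2.INTER_CUBIC))
E
```

```text
(no output)
```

View pics/w1b.png

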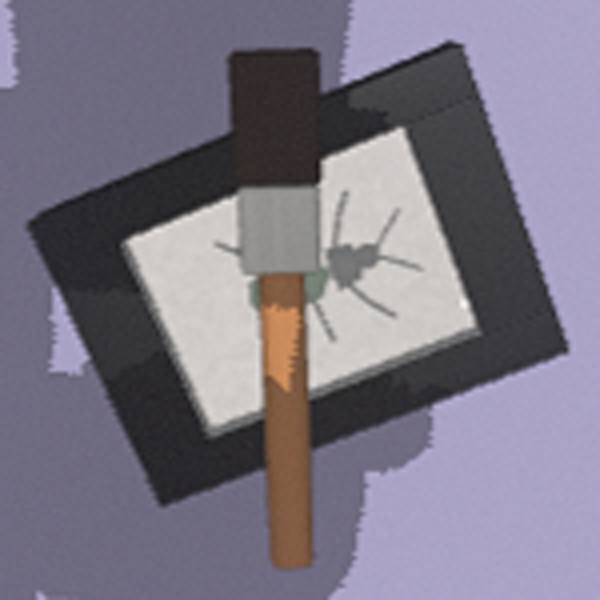

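View pics/w1t.png

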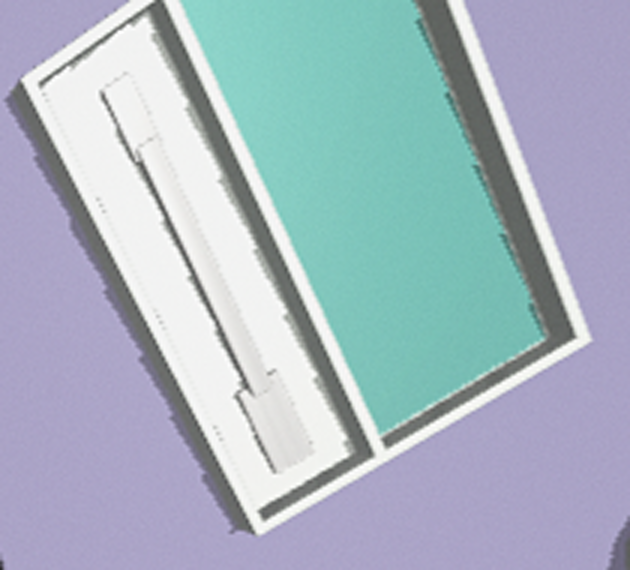

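```bash
python3 - <<'E'
from h import *
f=dict(np.load("w1.npz"))
def rect(P,n):
    P=P[:,:2]; c=P.mean(0); L=[np.linalg.norm(P[i]-P[(i+1)%4]) for i in range(4)]
    u=(P[1]-P[0])+(P[2]-P[3]); print(n,c,"sides",np.array(L),"ang01",np.degrees(np.arctan2(u[1],u[0]))); return c
cr=lambda x:np.array(x,float)/4+[200-.4,105-.4]
rect(unproj(f,cr([[30,223],[460,42],[567,350],[163,505]]),.03),"box")
rect(unproj(f,cr([[122,241],[404,127],[480,330],[210,437]]),.027),"window")
B=unproj(f,cr([[275,50],[292,568],[260,275],[303,275],[231,52],[318,50]]),.042); print(B, np.linalg.norm(B[0]-B[1]),B[:2].mean(0))
d=B[0]-B[1]; print("brush ang",np.degrees(np.arctan2(d[1],d[0])),"handle w",np.linalg.norm(B[2]-B[3]),np.linalg.norm(B[4]-B[5]))
# tray
f0=eyes.grab_frame  # unused
ct=lambda x:np.array(x,float)/3+[340-.3,-.3]
T=unproj(f,ct([[22,80],[258,533],[590,340],[380,457]]),.018); print("tray",T,np.linalg.norm(T[1]-T[2]),np.degrees(np.arctan2(*(T[0]-T[1])[1::-1])))
E
```

```text
box [ 0.5228 -0.322 ] sides [0.1382 0.0991 0.138  0.0987] ang01 75.1303331101687
window [ 0.5233 -0.3223] sides [0.092  0.067  0.0924 0.0682] ang01 75.0650396873965
[[ 0.4624 -0.2858  0.042 ]
 [ 0.5914 -0.3783  0.042 ]
 [ 0.5103 -0.3283  0.042 ]
 [ 0.5179 -0.3181  0.042 ]
 [ 0.4554 -0.2959  0.042 ]
 [ 0.4696 -0.2762  0.042 ]] 0.15874869130406655 [ 0.5269 -0.332   0.042 ]
brush ang 144.357684171457 handle w 0.01270755709879401 0.024349076161994696
tray [[ 0.4384 -0.1588  0.018 ]
 [ 0.6409 -0.1719  0.018 ]
 [ 0.6513 -0.0285  0.018 ]
 [ 0.643  -0.1161  0.018 ]] 0.14380748810792754 176.30515236245336
```

Box centre (0.523,-0.322), long axis 75.1°. Brush mid (0.527,-0.332), pointing 144.4°. Tray x-axis about -3.9°, and the wide compartment centre about (0.5466,-0.0659). The measured sizes match the given ones to within 2 mm. Grasping the brush.

```bash
python3 - <<'E'
from h import *
a=np.deg2rad(144.4); u=np.array([np.cos(a),np.sin(a)])
g=np.array([.5269,-.332])-.006*u; q=down(a-np.pi/2)
env.reach([*g,.10],q)
print(env.movel([*g,.0335],velocity=.1,guard=8)); print(monitor.sense()["position"])
env.close_gripper(40); s=monitor.sense(); print(s["finger_gap"],s["contact_force"])
f=eyes.grab_frame("side"); x,y,w,h=270,240,180,140
cv2.imwrite("pics/g1a.png",cv2.resize(f["frame"][y:y+h,x:x+w,::-1],None,fx=4,fy=4))
env.movel([*g,.10],velocity=.15); s=monitor.sense(); print(s["finger_gap"],s["clock"],s["contact_force"])
f=eyes.grab_frame("wrist");cv2.imwrite("pics/g1w.png",f["frame"][:,:,::-1])
E
```

```text
False
[ 0.5322 -0.3358  0.0344]
-0.0015932377034643386 [ 0.378   0.0208 -0.1268]
0.0020632103999204685 4.3667 [ 0.4221  0.4413 -0.1875]
```

View pics/g1a.png

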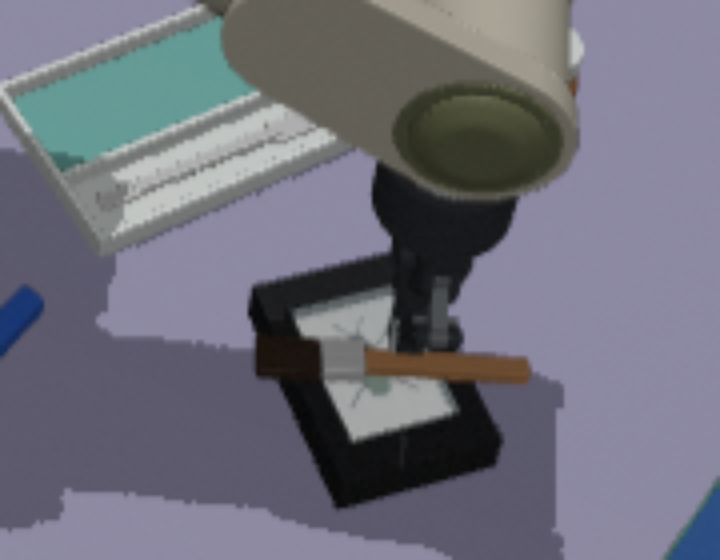

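View pics/g1w.png

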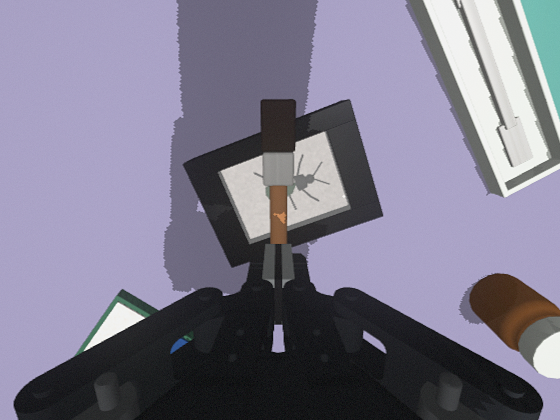

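The gripper shut at gap 0 above the brush, so it gripped air or slipped off the top. The wrist view shows the brush still on the glass, from (278,100) to (279,245). I'll check whether the brush moved and where the tips really sit.

```bash
python3 - <<'E'
from h import *
f=eyes.grab_frame("side"); s=monitor.sense(); p=s["position"]
print(p,proj(f,[p,p+[0,0,.0187]]))
h=eyes.grab_frame("scene"); print(proj(h,[p]))
x,y,w,hh=310,230,140,140; im=f["frame"][:,:,::-1].copy()
cv2.imwrite("pics/g2s.png",cv2.resize(im[y:y+hh,x:x+w],None,fx=4,fy=4,interpolation=cv2.INTER_CUBIC))
w=eyes.grab_frame("wrist"); np.savez("w2.npz",**w)
cv2.imwrite("pics/g2w.png",cv2.resize(w["frame"][80:330,180:390,::-1],None,fx=2.3,fy=2.3,interpolation=cv2.INTER_CUBIC)); print(proj(w,[p]), proj(w,[[p[0],p[1],.042]]))
E
```

```text
[ 0.5312 -0.335   0.0985] [[373.5827 314.2452]
 [374.8253 309.3226]]
[[207.2175 121.1404]]
[[279.2246 240.7869]] [[278.8045 211.4997]]
```

View pics/g2s.png

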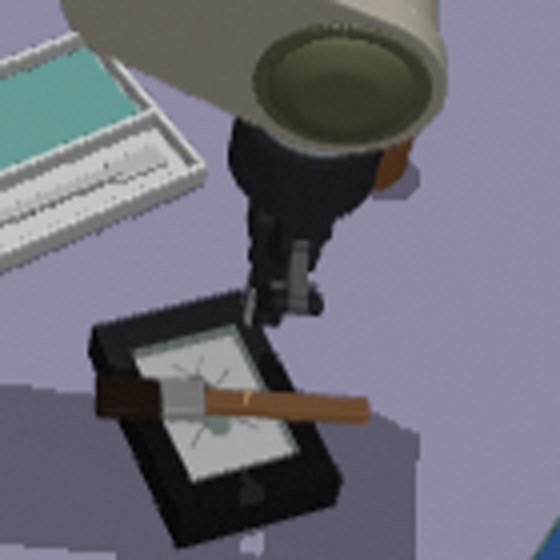

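View pics/g2w.png

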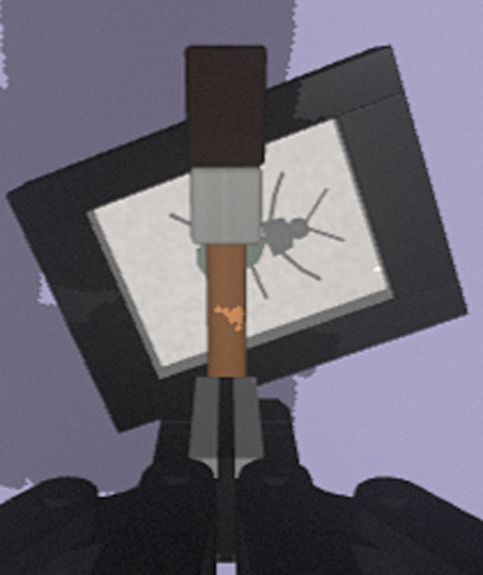

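```bash
python3 - <<'E'
from h import *
f=dict(np.load("w2.npz"))
cr=lambda x:np.array(x,float)/2.3+[180-.3,80-.3]
B=unproj(f,cr([[226,46],[226.5,375],[226,243],[226,166]]),.042); print(B)
d=B[0]-B[1];a=np.arctan2(d[1],d[0]); print(np.degrees(a)); u=d/np.linalg.norm(d); print("mid from bristle end",B[0]-.08*u,"from ferrule edge",B[2]-.018*u, B[3]-.0*u)
P=unproj(f,cr([[5,193],[390,46],[467,314],[118,432]]),.03);print("box",P.mean(0))
env.release()
g=(B[0]-.08*u)[:2]-.008*u[:2]; q=down(a-np.pi/2); print(g)
env.movel([*g,.06],velocity=.15,frame=q)
print(env.movel([*g,.0275],velocity=.06,guard=6)); env.hold(.2);print(monitor.sense()["position"])
env.close_gripper(40); s=monitor.sense(); print(s["finger_gap"],s["contact_force"],s["clock"])
f=eyes.grab_frame("wrist");cv2.imwrite("pics/g3w.png",f["frame"][:,:,::-1])
E
```

```text
[[ 0.4625 -0.2865  0.042 ]
 [ 0.553  -0.3512  0.042 ]
 [ 0.5135 -0.3231  0.042 ]
 [ 0.4925 -0.3081  0.042 ]]
144.4339284361523
mid from bristle end [ 0.5276 -0.3331  0.042 ] from ferrule edge [ 0.5281 -0.3336  0.042 ] [ 0.4925 -0.3081  0.042 ]
box [ 0.5229 -0.3226  0.03  ]
[ 0.5341 -0.3377]
False
[ 0.5342 -0.3378  0.0279]
0.000766848722436934 [-0.1878 -0.4254 -0.6872] 7.425
```

View pics/g3w.png

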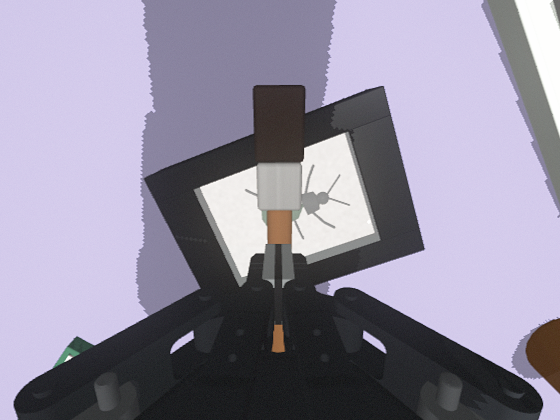

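```bash
python3 - <<'E'
from h import *
for n,(x,y,w,h) in dict(side=(330,270,80,80),scene=(170,90,80,80)).items():
    f=eyes.grab_frame(n); s=monitor.sense(); p=s["position"]; q=proj(f,[p,p+[0,0,.0187]]); print(p,q,(q-[x,y])*7, s["finger_gap"])
    cv2.imwrite(f"pics/g4{n}.png",cv2.resize(f["frame"][y:y+h,x:x+w,::-1],None,fx=7,fy=7,interpolation=cv2.INTER_CUBIC))
f=eyes.grab_frame("wrist");cv2.imwrite("pics/g4w.png",cv2.resize(f["frame"][210:370,200:360,::-1],None,fx=3.5,fy=3.5,interpolation=cv2.INTER_CUBIC))
E
```

```text
[ 0.5341 -0.3377  0.0275] [[370.7688 332.2889]
 [371.931  327.7592]] [[285.3816 436.0223]
 [293.5169 404.3144]] 0.001555733747764568
[ 0.5341 -0.3377  0.0275] [[208.342  138.2777]
 [207.7384 133.8555]] [[268.3943 337.9437]
 [264.1685 306.9888]] -0.00038885803920944045
```

View pics/g4side.png

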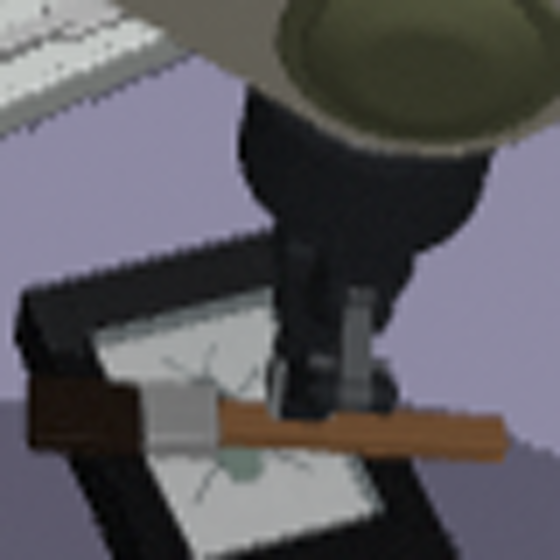

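View pics/g4w.png

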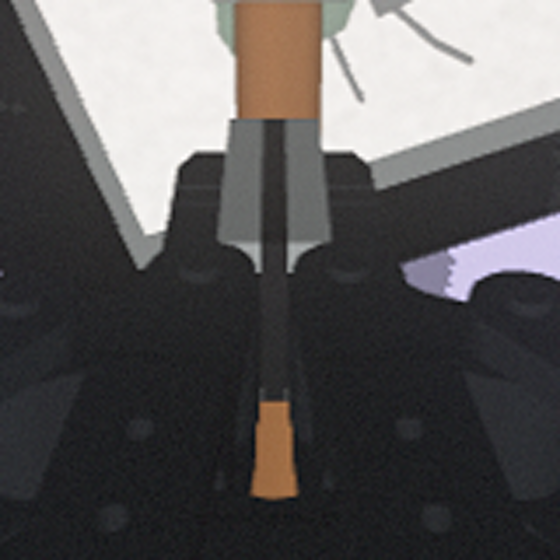

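View pics/g4scene.png

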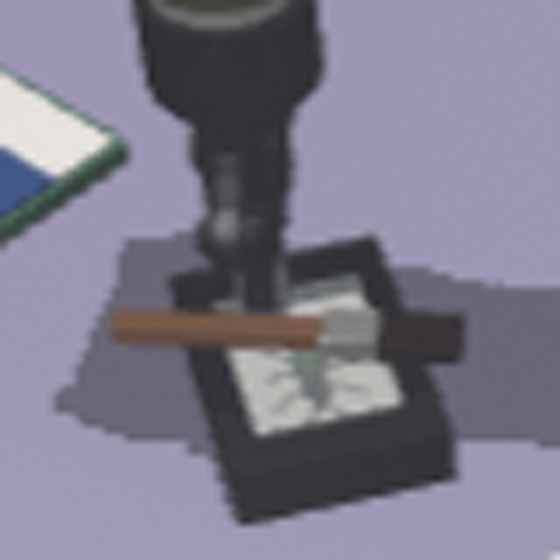

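Tips read at z≈0.042 in both fixed views (side crop y≈415, scene crop y≈310) while the TCP reads 0.0275. The real tips therefore sit roughly 13 mm behind the TCP, and the fingers shut just on top of the handle. I'll open, go about 8 mm lower with a guard, and use the gap reading as the check.

```bash
python3 - <<'E'
from h import *
s=monitor.sense(); g=s["position"][:2]
env.movel([*g,.05]); env.release()
print(env.movel([*g,.0195],velocity=.06,guard=5)); print(monitor.sense()["position"])
env.close_gripper(40); s=monitor.sense(); print(s["finger_gap"],s["contact_force"],s["position"],s["clock"])
f=eyes.grab_frame("wrist");cv2.imwrite("pics/g5w.png",cv2.resize(f["frame"][150:370,180:380,::-1],None,fx=2.5,fy=2.5,interpolation=cv2.INTER_CUBIC))
x,y,w,h=330,270,80,80; f=eyes.grab_frame("side");cv2.imwrite("pics/g5s.png",cv2.resize(f["frame"][y:y+h,x:x+w,::-1],None,fx=7,fy=7,interpolation=cv2.INTER_CUBIC))
E
```

```text
False
[ 0.5342 -0.3378  0.0196]
-0.004747729049559622 [ 0.204  -0.7278 -0.1027] [ 0.5341 -0.3377  0.0195] 10.1333
```

View pics/g5w.png

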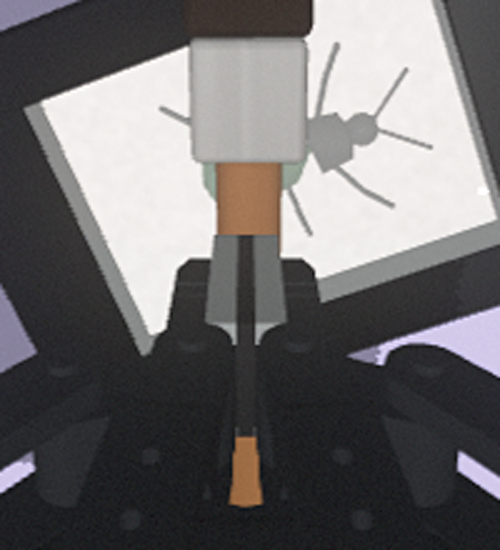

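View pics/g5s.png

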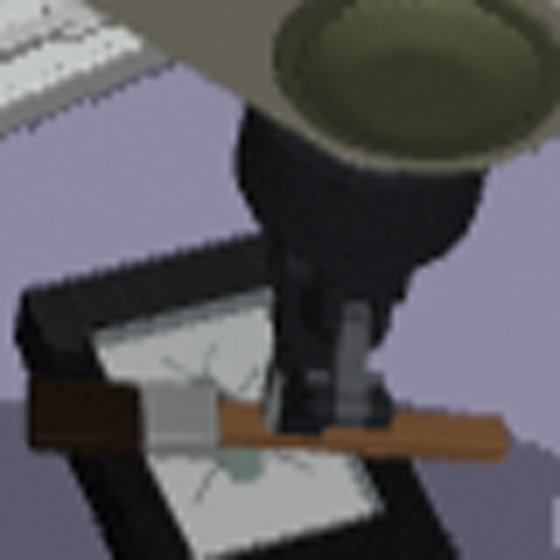

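Still gap 0 with no contact force. I'll find the true tip height by touch, lowering the shut fingers onto the handle with a light guard.

```bash
python3 - <<'E'
from h import *
s=monitor.sense(); g=s["position"][:2]
r=env.movel([*g,.004],velocity=.03,guard=4); s=monitor.sense(); print(r,s["position"],s["contact_force"],s["finger_gap"],s["clock"])
x,y,w,h=330,270,80,80; f=eyes.grab_frame("side");cv2.imwrite("pics/g6s.png",cv2.resize(f["frame"][y:y+h,x:x+w,::-1],None,fx=7,fy=7,interpolation=cv2.INTER_CUBIC))
E
```

```text
True [ 0.5342 -0.3378  0.0188] [-0.4717  0.3908  5.1095] 0.0024464927758660396 10.45
```

View pics/g6s.png

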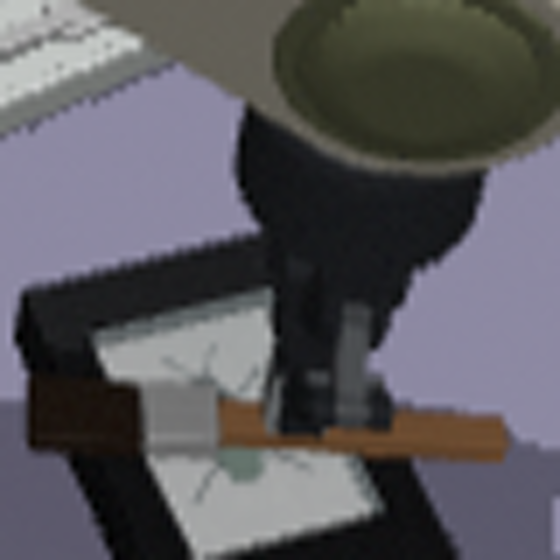

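Contact came at TCP reading ≈0.019, so the shut tips are ≈23 mm behind the reported TCP (handle top is 0.042). I'll work with that offset from now on: tips at about 0.032 means a reading of 0.009.

```bash
python3 - <<'E'
from h import *
s=monitor.sense(); g=s["position"][:2]
env.movel([*g,.04]); env.release()
print(env.movel([*g,.009],velocity=.06,guard=5)); print(monitor.sense()["position"])
env.close_gripper(40); s=monitor.sense(); print(s["finger_gap"],s["contact_force"],s["position"],s["clock"])
if s["finger_gap"]>.08:
    env.movel([*g,.08],velocity=.12); s=monitor.sense(); print(s["finger_gap"],s["contact_force"],s["clock"])
f=eyes.grab_frame("wrist");cv2.imwrite("pics/g7w.png",f["frame"][:,:,::-1])
x,y,w,h=310,230,120,120; f=eyes.grab_frame("side");cv2.imwrite("pics/g7s.png",cv2.resize(f["frame"][y:y+h,x:x+w,::-1],None,fx=5,fy=5,interpolation=cv2.INTER_CUBIC))
E
```

```text
False
[ 0.5343 -0.3379  0.009 ]
0.15338774215214618 [ 0.0881 -0.105   3.0258] [ 0.5343 -0.3379  0.0092] 12.9
0.1488196766692106 [ 0.3889  0.4058 -0.9921] 13.6417
```

View pics/g7w.png

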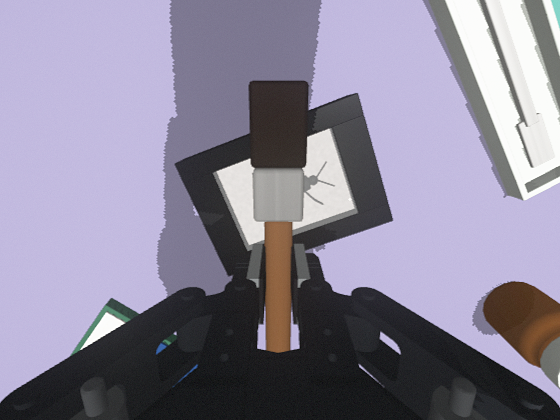

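View pics/g7s.png

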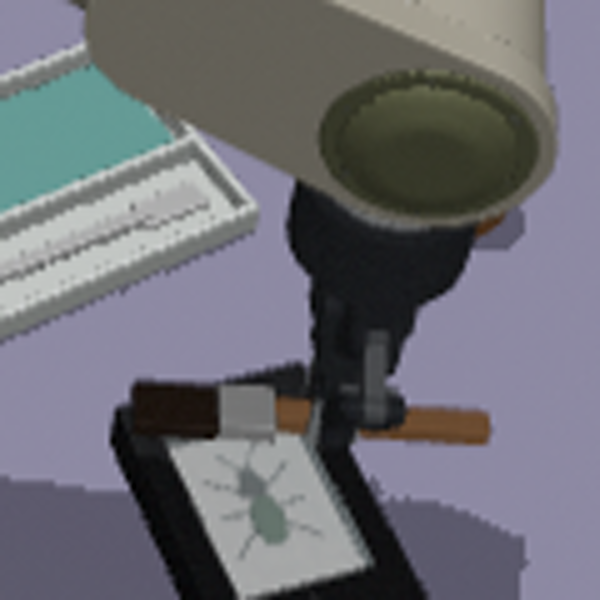

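Brush held (gap 0.149, about 13 mm) and roughly level. The wrist view shows it centred in the pads, bristles at (278,85). Carrying it over the tray.

```bash
python3 - <<'E'
from h import *
b=np.deg2rad(176.1); u=np.array([np.cos(b),np.sin(b)]); t=np.array([.5466,-.0659])-.008*u; q=down(b-np.pi/2)
s=monitor.sense(); env.movel([*s["position"][:2],.10],velocity=.15)
print(kinematics.ik([*t,.10],q)); env.reach([*t,.10],q)
env.movel([*t,.03],velocity=.12); s=monitor.sense(); print(s["position"],s["finger_gap"],s["clock"])
f=eyes.grab_frame("wrist");np.savez("w8.npz",**f);cv2.imwrite("pics/g8w.png",f["frame"][:,:,::-1])
f=eyes.grab_frame("scene");x,y,w,h=180,130,140,110;cv2.imwrite("pics/g8s.png",cv2.resize(f["frame"][y:y+h,x:x+w,::-1],None,fx=5,fy=5,interpolation=cv2.INTER_CUBIC))
E
```

```text
[-0.329   0.49    1.5366 -0.      1.1151 -1.8317]
[ 0.555  -0.0669  0.0306] 0.14954059083257237 15.8167
```

View pics/g8w.png

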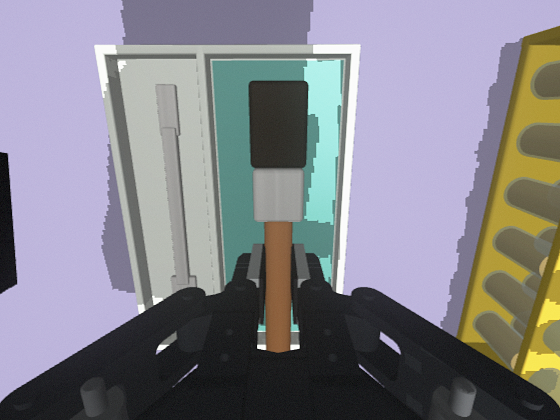

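View pics/g8s.png

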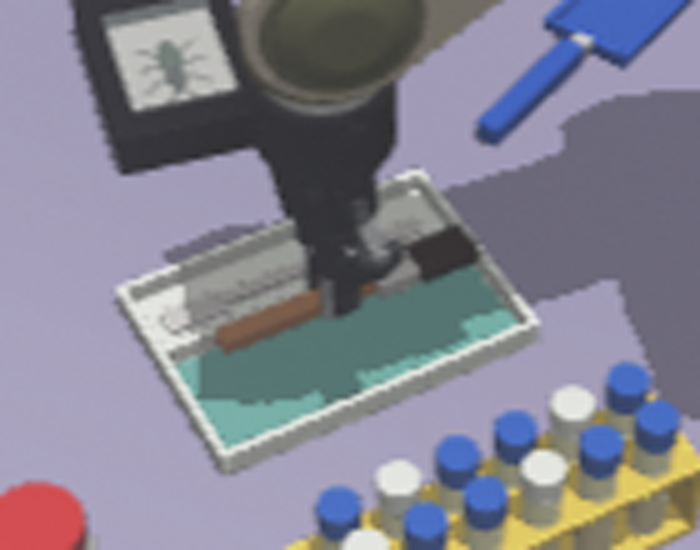

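```bash
python3 - <<'E'
from h import *
f=dict(np.load("w8.npz"))
T=unproj(f,[[97,46],[360,45],[198,50]],.018); print(T,np.linalg.norm(T[0]-T[1]))
s=monitor.sense(); g=s["position"][:2]
r=env.movel([*g,-.012],velocity=.05,guard=3); s=monitor.sense(); print(r,s["position"],s["contact_force"],s["finger_gap"],s["clock"])
f=eyes.grab_frame("wrist");cv2.imwrite("pics/g9w.png",f["frame"][:,:,::-1])
f=eyes.grab_frame("scene");x,y,w,h=180,130,140,110;cv2.imwrite("pics/g9s.png",cv2.resize(f["frame"][y:y+h,x:x+w,::-1],None,fx=5,fy=5,interpolation=cv2.INTER_CUBIC))
E
```

```text
[[ 0.4381 -0.1579  0.018 ]
 [ 0.4476 -0.0151  0.018 ]
 [ 0.4439 -0.1034  0.018 ]] 0.14319541407273695
False [ 0.5554 -0.0668 -0.0117] [-0.1541 -0.8239  0.3109] 0.1482895065509837 16.9083
```

View pics/g9w.png

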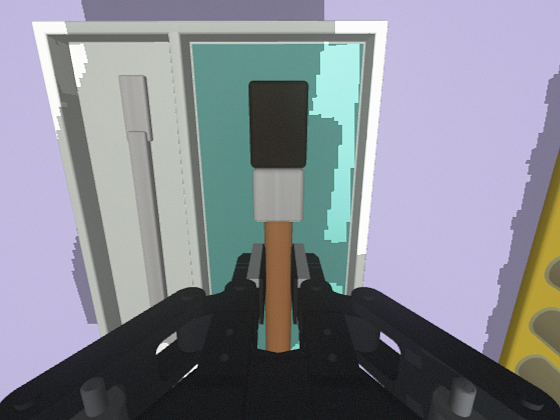

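View pics/g9s.png

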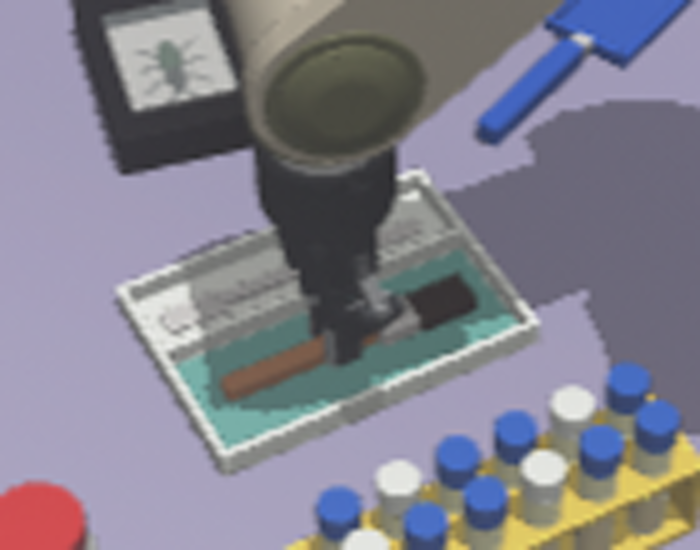

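The brush is lengthwise inside the compartment and about 4 mm above the floor. Lowering a little more, then releasing.

```bash
python3 - <<'E'
from h import *
s=monitor.sense(); g=s["position"][:2]
r=env.movel([*g,-.0145],velocity=.03,guard=3); print(r,monitor.sense()["position"])
env.release(); s=monitor.sense(); print(s["position"],s["contact_force"],s["finger_gap"],s["clock"])
env.movel([*g,.12],velocity=.2); s=monitor.sense(); print(s["contact_force"],s["finger_gap"],s["clock"])
f=eyes.grab_frame("wrist");np.savez("w10.npz",**f);cv2.imwrite("pics/g10w.png",f["frame"][:,:,::-1])
E
```

```text
False [ 0.5553 -0.0668 -0.0146]
[ 0.5553 -0.0669 -0.0151] [  3.6357  -2.4045 -10.8523] 0.8099038857346079 17.8333
[-0.2983  0.637  -0.9427] 1.0010881669561968 18.6583
```

View pics/g10w.png

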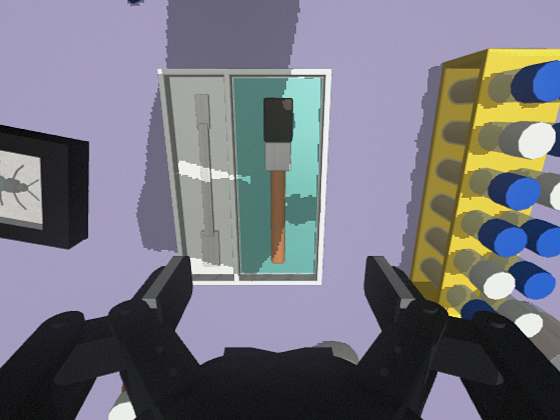

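The brush is flat in the wide compartment, from (278,98) to (278,263), and the spatula is undisturbed. Now looking at the magnifier from above.

```bash
python3 - <<'E'
from h import *
s=monitor.sense(); env.movel([*s["position"][:2],.2],velocity=.25)
q=down(np.deg2rad(-61.4)); print(kinematics.ik([.55,.26,.2],q)); env.reach([.55,.26,.2],q)
f=eyes.grab_frame("wrist");np.savez("w11.npz",**f);cv2.imwrite("pics/g11w.png",f["frame"][:,:,::-1]); print(monitor.sense()["clock"])
E
```

```text
[ 0.2492  0.5049  1.239  -0.      1.3978  1.3209]
21.8833
```

View pics/g11w.png

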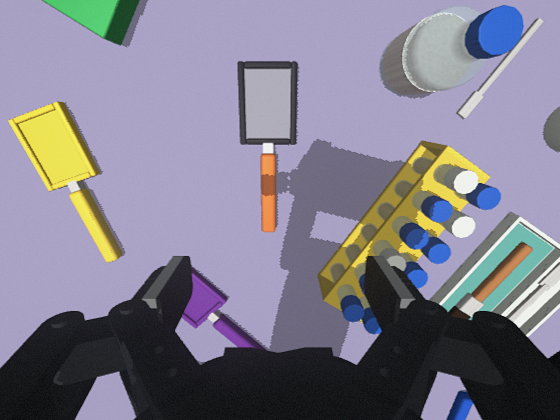

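The orange-handled, black-framed magnifier is at (238-298, 62-232); purple and yellow lookalikes are at (215,310) and (65,180). Zooming for pixels.

```bash
python3 - <<'E'
import numpy as np,cv2
im=np.load("w11.npz")["frame"][:,:,::-1]
cv2.imwrite("pics/w11m.png",cv2.resize(im[55:240,205:345],None,fx=3.2,fy=3.2,interpolation=cv2.INTER_CUBIC))
E
```

```text
(no output)
```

View pics/w11m.png

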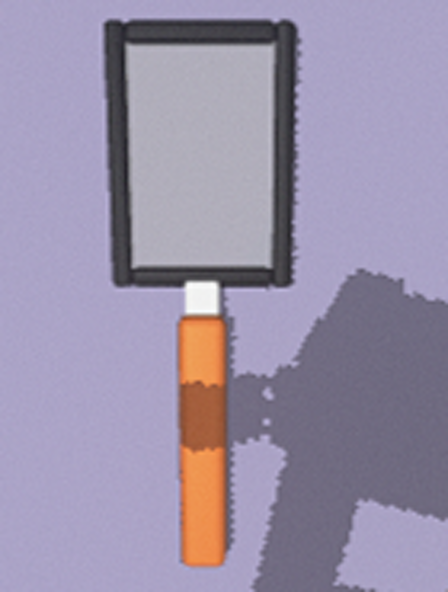

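```bash
python3 - <<'E'
from h import *
f=dict(np.load("w11.npz"))
c=lambda x:np.array(x,float)/3.2+[205-.35,55-.35]
F=unproj(f,c([[105,22],[298,22],[292,286],[114,286]]),.011); print("frame",F.mean(0),[np.linalg.norm(F[i]-F[(i+1)%4]) for i in range(4)])
H=unproj(f,c([[203,564],[202,317],[181,440],[226,440]]),.018); print("handle",H,np.linalg.norm(H[0]-H[1]),np.linalg.norm(H[2]-H[3]))
l=F.mean(0);d=l[:2]-H[0][:2]; print("ang",np.degrees(np.arctan2(d[1],d[0])),"len",np.linalg.norm(d)); d/=np.linalg.norm(d)
d2=F[:2].mean(0)-F[2:].mean(0); print("frame ang",np.degrees(np.arctan2(d2[1],d2[0])))
print("grip from lens",l[:2]-.08*d,"from handle",H[:2].mean(0)[:2]+.025*d)
E
```

```text
frame [0.6172 0.3097 0.011 ] [np.float64(0.06610073656328418), np.float64(0.08909526392719322), np.float64(0.06589347224194742), np.float64(0.08911889885797347)]
handle [[0.4827 0.2377 0.018 ]
 [0.5686 0.2838 0.018 ]
 [0.5237 0.269  0.018 ]
 [0.5318 0.2539 0.018 ]] 0.09748766016902997 0.017139223284615975
ang 28.167054797648053 len 0.1525254953581166
frame ang 28.312189818287045
grip from lens [0.5467 0.272 ] from handle [0.5477 0.2726]
```

```bash
python3 - <<'E'
from h import *
f=dict(np.load("w11.npz")); print("caps",unproj(f,[[465,182],[487,196],[352,308]],.1), "near rack edge", unproj(f,[[425,141],[319,276]],.06))
q=down(np.deg2rad(28.2-90)); g=[.5472,.2723]
env.reach([*g,.08],q)
print(env.movel([*g,-.018],velocity=.1,guard=6)); print(monitor.sense()["position"])
env.close_gripper(60); s=monitor.sense(); print(s["finger_gap"],s["contact_force"],s["clock"])
f=eyes.grab_frame("wrist");cv2.imwrite("pics/g12w.png",f["frame"][:,:,::-1])
E
```

```text
caps [[0.6436 0.1146 0.1   ]
 [0.6429 0.088  0.1   ]
 [0.4788 0.1321 0.1   ]] near rack edge [[0.6621 0.1507 0.06  ]
 [0.477  0.1655 0.06  ]]
False
[ 0.5477  0.2725 -0.0173]
0.1921436911306972 [-0.775  -0.5346  4.1722] 24.2
```

View pics/g12w.png

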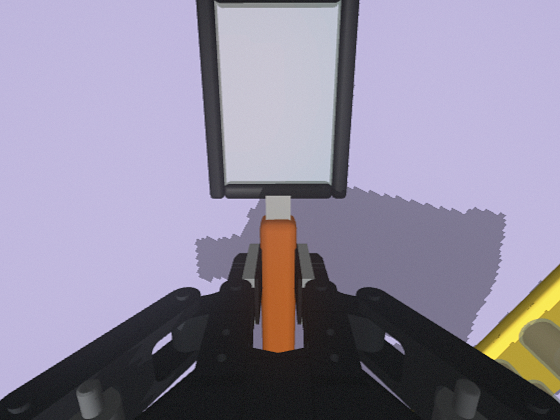

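Gripped (gap 0.192, about 16-18 mm). Lifting to check it is level and not slipping.

```bash
python3 - <<'E'
from h import *
s=monitor.sense(); g=s["position"][:2]
env.movel([*g,.20],velocity=.15); s=monitor.sense(); print(s["position"],s["finger_gap"],s["contact_force"],s["clock"])
e=np.deg2rad(75.1); u=np.array([np.cos(e),np.sin(e)]); t=np.array([.5229,-.3223])-.08*u; print(t,kinematics.ik([*t,.2],down(e-np.pi/2)),kinematics.ik([*t,.033],down(e-np.pi/2)))
f=eyes.grab_frame("wrist");cv2.imwrite("pics/g13w.png",f["frame"][:,:,::-1])
f=eyes.grab_frame("side");x,y,w,h=210,80,140,150;cv2.imwrite("pics/g13s.png",cv2.resize(f["frame"][y:y+h,x:x+w,::-1],None,fx=4,fy=4,interpolation=cv2.INTER_CUBIC))
E
```

```text
[0.5471 0.2722 0.1991] 0.18384800114390373 [ 0.1785  0.2846 -1.2696] 25.85
[ 0.5023 -0.3996] [-0.8542  0.5837  1.1138 -0.      1.4441 -0.5941] [-0.8542  0.736   1.3053 -0.      1.1002 -0.5941]
```

View pics/g13w.png

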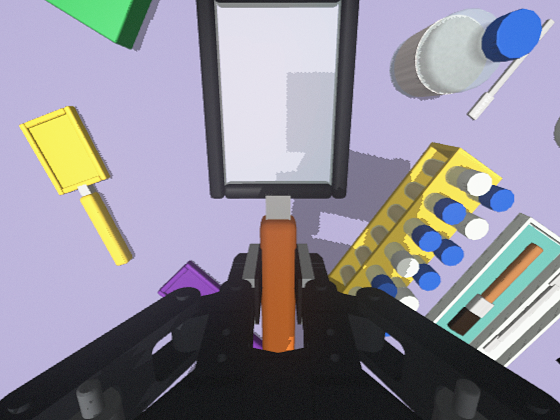

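View pics/g13s.png

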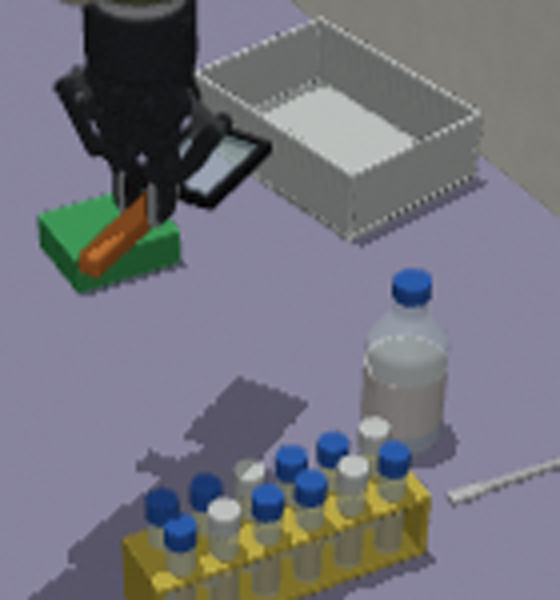

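No slip: the frame sits at the same wrist pixels (210-347, bottom edge 190) as before the lift. Carrying it high over the rack to above the box.

```bash
python3 - <<'E'
from h import *
e=np.deg2rad(75.1); u=np.array([np.cos(e),np.sin(e)]); t=np.array([.5229,-.3223])-.08*u; q=down(e-np.pi/2)
env.movel([*t,.20],velocity=.15,frame=q); print(monitor.sense()["clock"])
env.movel([*t,.06],velocity=.1); s=monitor.sense(); print(s["position"],s["finger_gap"],s["clock"])
f=eyes.grab_frame("wrist");np.savez("w14.npz",**f);cv2.imwrite("pics/g14w.png",f["frame"][:,:,::-1])
x,y,w,h=290,230,140,140
f=eyes.grab_frame("side");np.savez("s14.npz",**f);cv2.imwrite("pics/g14s.png",cv2.resize(f["frame"][y:y+h,x:x+w,::-1],None,fx=4,fy=4,interpolation=cv2.INTER_CUBIC))
x,y,w,h=150,70,140,140
f=eyes.grab_frame("scene");np.savez("c14.npz",**f);cv2.imwrite("pics/g14c.png",cv2.resize(f["frame"][y:y+h,x:x+w,::-1],None,fx=4,fy=4,interpolation=cv2.INTER_CUBIC))
E
```

```text
30.5917
[ 0.5025 -0.3999  0.0606] 0.1902082823210492 32.1417
```

View pics/g14w.png

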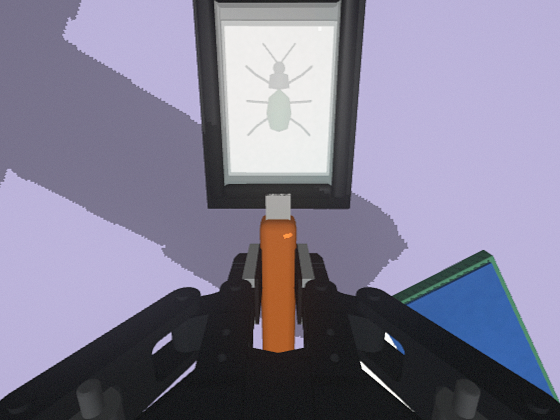

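View pics/g14s.png

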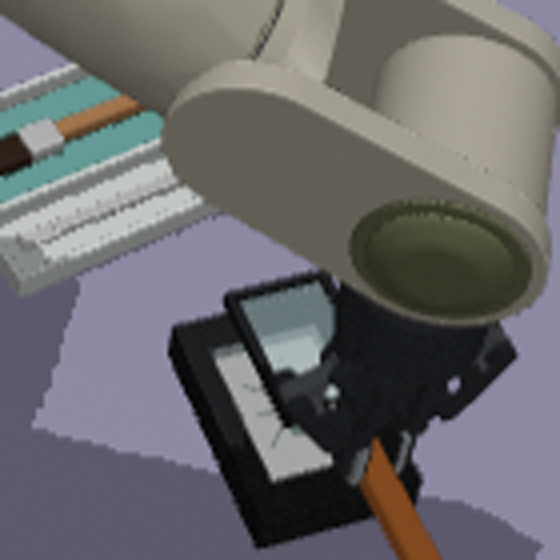

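View pics/g14c.png

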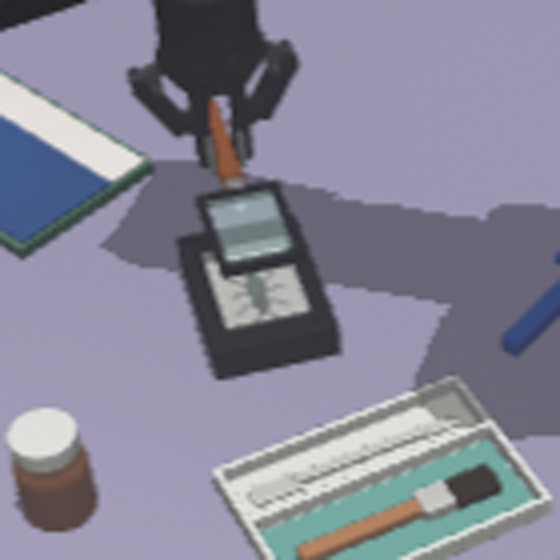

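```bash
python3 - <<'E'
from h import *
e=np.deg2rad(75.1); u=np.array([np.cos(e),np.sin(e)]); v=np.array([-u[1],u[0]]); c=np.array([.5229,-.3223]); t=c-.08*u
def corners(z): return np.array([[*(c+a*.045*u+b*.033*v),z] for a,b in((1,1),(1,-1),(-1,-1),(-1,1))])
r=env.movel([*t,.033],velocity=.05,guard=4); env.hold(.5); s=monitor.sense(); print(r,s["position"],s["finger_gap"],s["contact_force"],s["clock"])
z=s["position"][2]+.0173+.012
for n,(x,y,w,h) in dict(side=(310,250,100,110),scene=(170,90,100,100)).items():
    f=eyes.grab_frame(n); im=cv2.resize(f["frame"][y:y+h,x:x+w,::-1],None,fx=5,fy=5,interpolation=cv2.INTER_CUBIC)
    P=((proj(f,corners(z))-[x,y]+.5)*5).astype(int); cv2.polylines(im,[P],True,(0,0,255),1)
    cv2.imwrite(f"pics/g15{n}.png",im)
f=eyes.grab_frame("wrist");np.savez("w15.npz",**f);cv2.imwrite("pics/g15w.png",f["frame"][:,:,::-1])
E
```

```text
False [ 0.5023 -0.3996  0.0331] 0.19202516034082487 [ 0.2713  0.212  -0.6941] 33.4833
```

View pics/g15side.png

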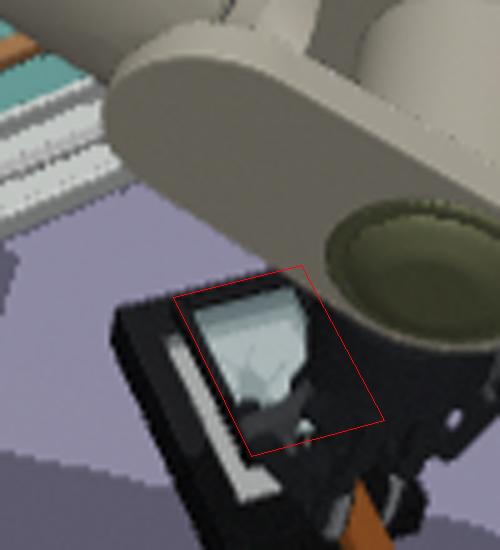

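View pics/g15scene.png

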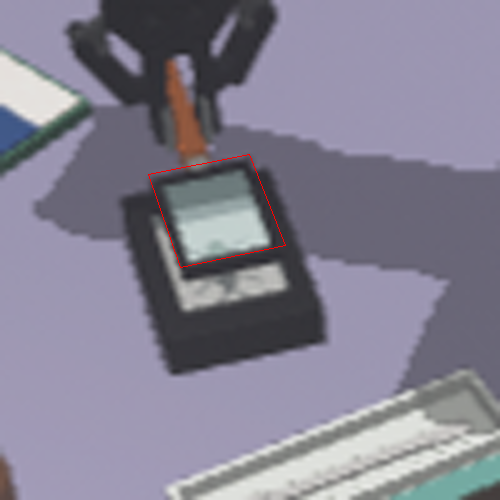

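View pics/g15w.png

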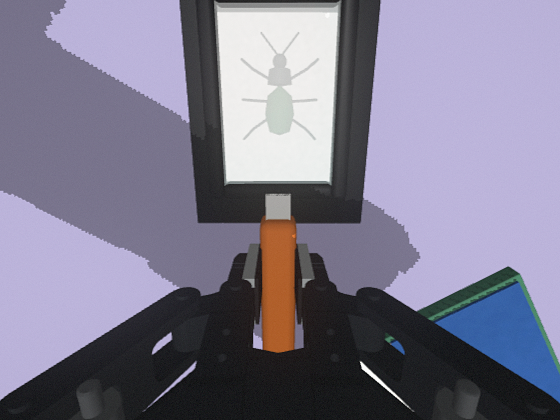

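```bash
python3 - <<'E'
from h import *
e=np.deg2rad(75.1); u=np.array([np.cos(e),np.sin(e)])
f=dict(np.load("w15.npz")); P=unproj(f,[[198,222],[361,222]],.03); print(P.mean(0)[:2]+.07*u, np.linalg.norm(P[0]-P[1]), np.degrees(np.arctan2(*(P[0]-P[1])[1::-1]))-90)
b=f["frame"][150:240,180:380,::-1]; b=cv2.convertScaleAbs(b,alpha=3,beta=0)
cv2.imwrite("pics/g16.png",cv2.resize(b,None,fx=4,fy=4,interpolation=cv2.INTER_CUBIC))
b=dict(np.load("w11.npz"))
E
```

```text
[ 0.5233 -0.322 ] 0.09979170090521353 75.04986561886972
```

View pics/g16.png

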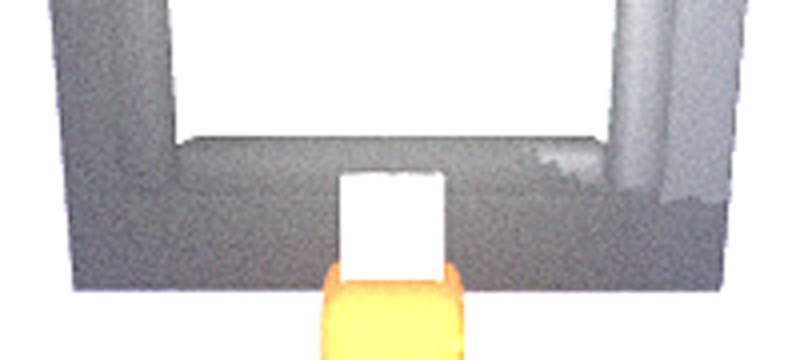

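```bash
python3 - <<'E'
from h import *
e=np.deg2rad(75.1); u=np.array([np.cos(e),np.sin(e)])
f=dict(np.load("w15.npz"))
for z in (.05,.056,.062):
    P=unproj(f,[[211.5,198],[347,198]],z); print(z,P.mean(0)[:2]+.045*u,np.linalg.norm(P[0]-P[1]))
s=monitor.sense(); print(s["qvel"].max(),s["clock"])
f=eyes.grab_frame("scene");x,y,w,h=60,80,280,240;cv2.imwrite("pics/g17.png",cv2.resize(f["frame"][y:y+h,x:x+w,::-1],None,fx=2.5,fy=2.5))
E
```

```text
0.05 [ 0.5221 -0.3258] 0.07137836241655271
0.056 [ 0.5225 -0.3241] 0.0685210658953151
0.062 [ 0.5229 -0.3225] 0.06566376937407745
0.002363447798994774 33.6333
```

View pics/g17.png

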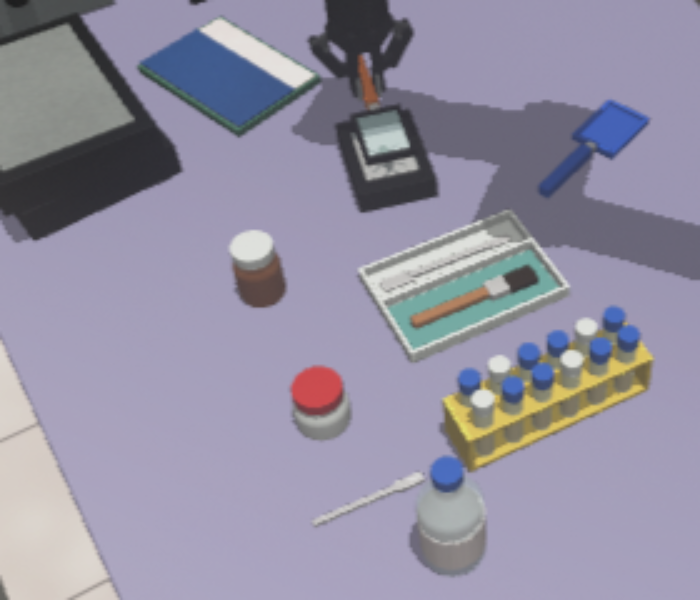

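The lens centre measures (0.523,-0.3225) against a window centre of (0.523,-0.322). The 66 mm frame width fits a top height of 0.062, meaning the underside is about 20 mm above the glass. The brush is in the tray and the bystanders have not moved. Handing in.

```bash
python3 - <<'E'
from h import *
job.hand_in(); s=monitor.sense(); print(s["finger_gap"],s["clock"])
E
```

```text
the job is handed in; nothing more can be done
the job is handed in; nothing more can be done
```

The job is handed in at about 33.6 s of the 58 s allowed; it reports no verdict. The brush lies lengthwise and released in the wide compartment. The magnifier went over the rack at about 0.2 m and is still held above the glass.

**Last checks**
- **Lens position:** it measured within about 1 mm of the window centre, and up to about 4 mm off if the assumed frame height is wrong. The limit is 12 mm.
- **Height and angle:** the underside is about 20 mm above the glass. The handle is aimed at the box's measured long direction (75.1°). It looked level, but I did not measure the tilt.
- **Contact:** the force reading stayed at rest level while hovering (under 1 N). No slip showed in the wrist view.
- **Surroundings:** the brush is still in the tray, and the spatula, bottle, jar, pot and tweezers looked unmoved. I did not look at the slide box again at the end.

**What went wrong or disagreed**
- **Brush grasps:** the first three closed on air. The real fingertips sit about 21–23 mm behind the reported TCP, not at it. I found this by touching down lightly on the handle (about 5 N) and corrected for it.
- **Release in the tray:** the opening fingers caught the tray walls briefly (about 11 N). The spatula was undisturbed.

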